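# Turn down the griddle burners in the recessed control well

### The job

The rush is over: take the scraper that was left lying across the griddle's control well and lay it flat in the steel utensil pan without dropping it. Reach into the well, shut the left burner fully off, and turn the right burner down until its pointer points at its low-flame bar, without putting that burner out on the way. Leave the middle burner as it is and do not knock about the things standing round (left and right are as seen from the robot, facing the griddle).

Things in the scene. Friction and masses are not known exactly. Their poses are not given: they have to be found in the camera images.
- griddle: Countertop gas griddle of bare stainless steel, fixed, 410 mm wide. Origin on the counter (z 0) under the middle of the control well; x points away from the robot to the dark cooking plate, y left, z up. Front rim (x -90 to -60 mm), drip lip and plate (x 106 to 384) are all 120 mm high; splash guards at the sides (|y| 197 to 205, x over 106) and back are 180 mm high.
- well (a point): Middle of the control well's floor (griddle x 0, y 0, z 60 mm). The well is 60 mm deep and open from above over griddle x -60 to +45 mm, y -185 to +185 mm. Behind that, a 12 mm thick drip lip (x +45 to +75, z 108 to 120) overhangs it; its back wall is at x +70. Three black knobs stand in it on upright axes, at x -18 and y +125 (left), +20 (middle), -85 mm (right).
- left_burner (a joint): Left knob's angle, rad. 0 = off, at its stop, pointer along the griddle's -y (to the right); grows anticlockwise from above; 0.6 = low-flame bar; 1.57 would be straight away from the robot (full flame; stop at 1.55). Stiff: 0.1 N m, some 2.5 N at 40 mm from the axis; no spring, stays where left.
- middle_burner (a joint): The same for the middle knob; to be left where it is.
- right_burner (a joint): The same for the right knob. Its low-flame bar is at 0.6 rad; below 0.3 rad the flame goes out.
- left_axis (a point): On the left knob's axis, at its top (z 98 mm). All knobs are alike: a round skirt 52 mm across (z 60 to 72 mm), a hub 36 mm across (to z 98), and a pointer wing 14 mm thick (z 72 to 98) reaching 72 mm from the axis on the pointer side, 22 mm on the other. A white line is inlaid along the top of the pointer side.
- right_axis (a point): On the right knob's axis, at its top (z 98 mm).
- right_low (a point): Middle of the right knob's low-flame bar: a dark bar, 20 by 6 mm, pressed in the well floor, pointing at the knob's axis and 84 mm from it. The other knobs have the same bar. A dark dot on the drip lip straight behind each axis marks full flame. Off has no mark: it is the stop where the pointer lies along the well, to the right.
- middle_tip (a point): End of the middle knob's pointer, at its top (72 mm from its axis, z 98 mm).
- scraper_middle (a point): Middle of the scraper, 210 mm long, 0.26 kg, at first flat (underside z 120 mm) across the well, front rim to plate. Its x runs from handle to blade. Wooden handle 30 mm wide, 28 high, x -105 to +25 mm; steel blade 90 wide, 4 thick, x +17 to +105, flush below; ferrule 34 wide, 12 high, x +15 to +45. The point is on the handle's centre line, 14 mm up; balance point about 20 mm towards the blade.
- pan: Rectangular stainless utensil pan standing loose on the counter to one side of the griddle (left or right), 265 mm long (its x) by 162 mm (its y), 65 mm high, walls and floor 4 to 5 mm thick, open above, empty. Origin: centre of its underside. 0.8 kg.
- bowl: Bystander: round steel bowl, 150 mm across, 65 mm high, on the counter on the side without the pan. Origin: centre of its underside.
- press_edge (a point): Bystander: dark cast grill press lying on the cooking plate: slab 90 mm (its x) by 160 mm (y), 12 mm thick, with a wooden handle along y on top, up to 64 mm high. This point is the middle of the slab's edge nearest the robot, at its underside; the slab's centre is 45 mm from it along its x.
- bottle: Bystander: white squeeze bottle, 64 mm across, 185 mm high, standing on the counter between robot and griddle. Origin: centre of its underside.
- shaker: Bystander: steel seasoning shaker, 68 mm across, 106 mm high, with a side handle, standing on the counter between robot and griddle. Origin: centre of its underside.
Mind the look-alikes: they are no part of the job. Of the things like the part that bears scraper_middle, leave any that is blue; of the rest the larger one is meant.

How it is judged (in metres and radians):
At the end, for the whole second after the job is handed in: The left knob is at its off stop (within 0.08 rad), the right pointer is at its low-flame bar (0.6 rad, within 0.12 rad), the scraper lies flat inside the pan on its floor (tilt under 0.2 rad), and the middle knob's pointer tip is within 8 mm of where it was (value of joint left_burner below 0.08 rad and value of joint right_burner between 0.48 and 0.72 rad and x of scraper_middle in the frame of pan between -0.06 and 0.06 m and y of scraper_middle in the frame of pan between -0.065 and 0.065 m and z of scraper_middle in the frame of pan below 0.04 m and angle between the z axis of scraper_middle and the z axis of pan, either way round below 0.2 rad and distance of middle_tip from where it was at the start of the episode below 0.008 m); the robot touches nothing.
It fails at once if the right burner is put out (its knob goes below 0.3 rad) (value of joint right_burner below 0.3 rad).
It fails at once if the middle knob is turned (its pointer tip moves more than 8 mm) (distance of middle_tip from where it was at the start of the episode above 0.008 m).
It fails at once if the scraper is dropped or thrown (faster than 0.9 m/s with no finger on it) (linear speed of scraper above 0.9 m/s and contact force between the fingers and scraper below 0.05 N).
It fails at once if the bottle, shaker, bowl or press is shoved more than 30 mm, or the bottle or shaker tips over (more than 0.5 rad) (distance of any of bottle, shaker, bowl, press_edge from where it was at the start of the episode above 0.03 m or angle between any of bottle, shaker's own z axis and vertical above 0.5 rad).
It fails at once if the pan is shoved more than 50 mm (distance of pan from where it was at the start of the episode above 0.05 m).
It also fails if it takes over 58 s, if anything falls off the work surface, if the arm or the gripper's body presses on something with over 40 N, if the wrist force passes 120 N, or if a joint passes its speed limit or range.

### The arm

A 7-joint arm with a two-finger parallel gripper is mounted at the origin on the work surface. World frame = base frame: x ahead of the robot, y to its left, z up, the work surface at z = 0. Lengths are in mm, angles in rad, forces in N, time in s.
With the tool pointing down it reaches from about 400 to 925 mm from the base axis. Payload 5.6 kg.
Tool frame: the origin (TCP) lies between the finger pads; the fingertips stand tcp_to_tips ahead of it and the grasp point (between the pads) lies 11 mm behind it (tcp_to_tips is the distance from the TCP to the fingertips, in mm); z points along the fingers, y is the direction in which the jaws open and shut (so a half turn about z gives the same grasp; the last joint's range is limited). The gripper opens to 85 mm and grips with 20 to 120 N. Pads are 22 mm wide; open, the fingers measure 114 mm over their backs; the gripper's body (76 mm by 85 mm) begins 54 mm behind the grasp point. The pads swing forward as they close: fully open they stand 13 mm farther back than shut.
Start: joints at [-0.043, 0.468, -0.012, 1.603, 0.006, 1.071, -0.056], TCP at [650.006, -0.043, 239.29] pointing down, gripper open.
Joint ranges: [-2.53, 2.53], [-0.31, 2.02], [-1.57, 1.55], [0.28, 2.44], [-1.29, 4.43], [0.15, 1.84], [-2.92, 2.92]. Speed limits (rad/s): [2.57, 2.57, 3.14, 3.14, 3.14, 3.14, 3.14].

### API

Orientations are given as a 3x3 rotation matrix whose columns are the frame's x, y, z axes.
In Python, from rig import get_obs, capture, camera_info, hand_in, tcp_to_tips gives the robot as it stands.
- The arm moves only by the tool carry_out, never from a script. Its argument "deltas" is a list of rows, each a list of 5 numbers: the shift along the world's x, y, z in units of 0.05 m (1.0 is 0.05 m), then the turn about the world's z in units of 6 degrees (1.0 is 6 degrees), then the closure, from -1 (fully open) to 1 (shut), so that 0 is half open. A call has 1 to 10 rows; each row shifts and turns the commanded pose from where the row before left it; what a row does not reach is not made up. A row lasts 1/10 s, in which the tool goes at most 50 mm and 8.59 degrees, less where a joint would pass 70% of its speed; a pose out of reach is approached as far as the arm can. A call with a number of a shift or a turn outside -1 to 1 is refused whole. A call with a gripper value outside its range is refused whole. The fingers move at their own pace and stop on an object; the grip force is fixed at half the most. Time passes only in rows, so rows that do not move let the fingers close. It gives the time, the measured TCP pose, the force and the opening at its end, in the units of the state.
- get_obs(): the state, without advancing time (a new reading comes with each control period).
- capture(name): name is "scene" or "side" or "wrist"; returns the picture (420x560x3 uint8, blue, green, red); there is no depth.
- camera_info(name): a dict with "fovy" (degrees; the focal length in pixels is half the picture's height over the tangent of half this angle, whatever the lens; pixels are square), "cx", "cy" (the principal point, pixels), "R" (3x3) and "t" (3): a world point X has camera coordinates R X + t; the wrist camera has in their place "T_tool_cam" (4x4, takes a point from camera to tool coordinates, whose origin is the TCP and whose axes are the flange's). Camera axes: x right, y down, z forward; pixel columns grow to the right and rows downward; lengths in mm; the calibration is good to about 2 mm. A picture is of the moment at which its call begins: read the wrist's pose just before it. camera_info takes no time and is no camera call.
- hand_in(): hands the job in, once; it reports no verdict.
The state is a dict: "clock": time; "joint_pos": joint angles; "dq": joint speeds; "tau": joint torques, N m; "ee_pos": TCP position; "ee_rot": TCP orientation; "ft_force": force on the tool from outside, world axes, zero at the start; "torque": the same for the moment, N m; "width": finger opening in mm.
Only numpy, scipy, OpenCV 4.12 (cv2) and the standard library are available. Lean on these libraries where they do the work, as an engineer would, in place of code of your own. Each camera call takes 0.05 s, during which the arm holds its last target.

## Working session

There is one attempt and no reset: what is moved stays moved. The work goes in short steps, Python scripts to look and compute and a tool call to move; the robot and the scene stay as the last step left them, time stands still between calls to the robot, and variables do not carry over. Pictures are saved under pics/ and viewed, and the job is handed in when it is done.

Besides the shell and the picture viewer there is one more tool, called after "Call:" in YAML: its name, and indented under it one key for each argument. carry_out: Moves the arm, as the interface text tells. Its arguments: {"type":"object","properties":{"deltas":{"type":"array"}},"required":["deltas"]}

```bash
ls; mkdir -p pics
python3 - <<'E'
from rig import *
import cv2,numpy as np
print(tcp_to_tips if not callable(tcp_to_tips) else tcp_to_tips()); o=get_obs(); print(o)
for n in ["scene","side","wrist"]:
    i=capture(n); cv2.imwrite(f"pics/{n}0.png",i); print(n,camera_info(n))
E
```

```text
pics
8.0
{'clock': 0.0, 'joint_pos': array([-0.04294918,  0.4683679 , -0.01162485,  1.60366553,  0.00600609,
        1.07140176, -0.05627118]), 'dq': array([ 2.86252456e-05, -5.50568643e-04, -9.87753141e-04, -8.06869250e-04,
       -1.12417593e-04,  3.22607842e-04, -7.44357654e-05]), 'tau': array([-1.81076980e-04, -5.32374322e+01,  2.12178100e-02, -2.51299274e+01,
        1.13576866e-02,  7.69772858e-03, -1.10212341e-06]), 'ee_pos': array([ 6.49433953e+02, -8.99102178e-02,  2.38327008e+02]), 'ee_rot': array([[ 6.30497255e-05,  9.99998371e-01, -1.80380701e-03],
       [ 9.99999991e-01, -6.32684066e-05, -1.21176287e-04],
       [-1.21290213e-04, -1.80379935e-03, -9.99998366e-01]]), 'ft_force': array([-0.76558286,  0.71921704,  0.80353013]), 'torque': array([ 0.02005045,  0.02685701, -0.04188968]), 'width': 85.29814737971452}
scene {'fovy': 46.342012643782354, 'cx': 281.1559441590255, 'cy': 207.32957127093783, 'R': array([[ 0.85063903,  0.52573498,  0.00399665],
       [ 0.44241398, -0.71167726, -0.54569712],
       [-0.28404774,  0.46595944, -0.83797296]]), 't': array([-383.21557979, -167.24570302, 1432.30893449])}
side {'fovy': 52.664496964537584, 'cx': 277.7195928803587, 'cy': 216.07344298459319, 'R': array([[ 0.9471265 , -0.32080171, -0.00613687],
       [-0.21233265, -0.61231672, -0.76156621],
       [ 0.24055403,  0.72260259, -0.64805806]]), 't': array([-465.13303184,  183.63801863, 1153.61821016])}
wrist {'fovy': 64.97027779706082, 'cx': 280.7464848628871, 'cy': 210.4735367408417, 'T_tool_cam': array([[ 5.70157908e-04, -9.54048254e-01, -2.99652471e-01,
         7.73225645e+01],
       [ 9.99999450e-01,  8.07846442e-04, -6.69331687e-04,
        -3.40208492e-01],
       [ 8.80647910e-04, -2.99651925e-01,  9.54048190e-01,
        -1.35845120e+02],
       [ 0.00000000e+00,  0.00000000e+00,  0.00000000e+00,
         1.00000000e+00]])}
```

View pics/scene0.png

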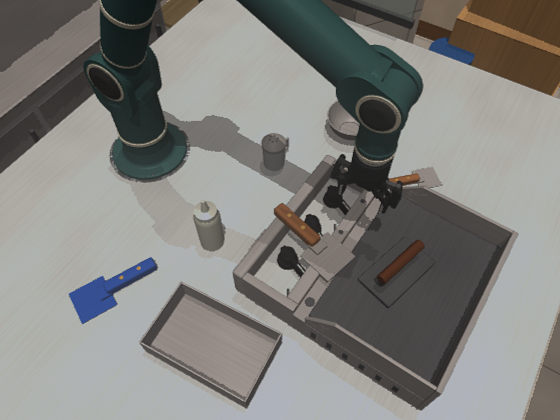

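View pics/side0.png

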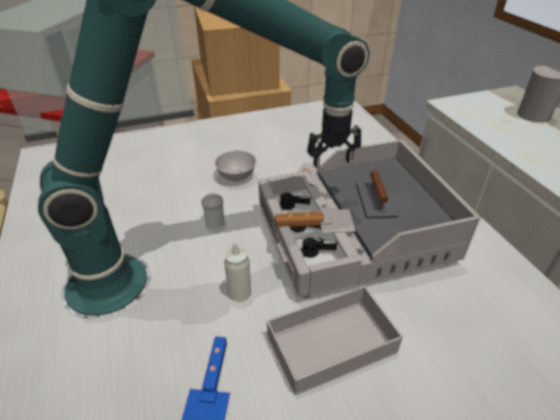

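View pics/wrist0.png

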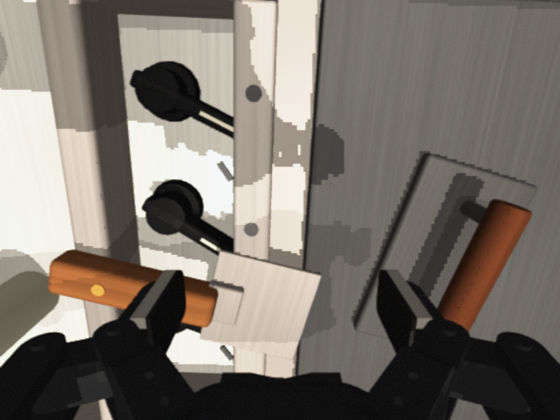

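Run:
```python
import cv2
i=cv2.imread("pics/scene0.png"); cv2.imwrite("pics/scene0c.png",cv2.resize(i[140:410,230:530],None,fx=2.6,fy=2.2,interpolation=cv2.INTER_CUBIC)[:600])
cv2.imwrite("pics/scene0d.png",cv2.resize(i[140:320,230:460],None,fx=3.3,fy=3.3,interpolation=cv2.INTER_CUBIC))
i=cv2.imread("pics/side0.png"); cv2.imwrite("pics/side0d.png",cv2.resize(i[140:300,240:480],None,fx=3.3,fy=3.3,interpolation=cv2.INTER_CUBIC))
```

```text
(no output)
```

View pics/scene0d.png

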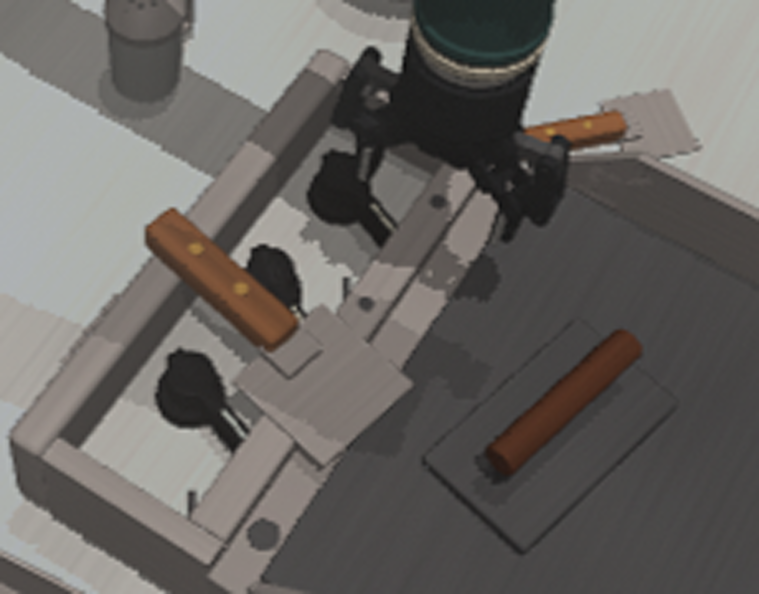

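View pics/side0d.png

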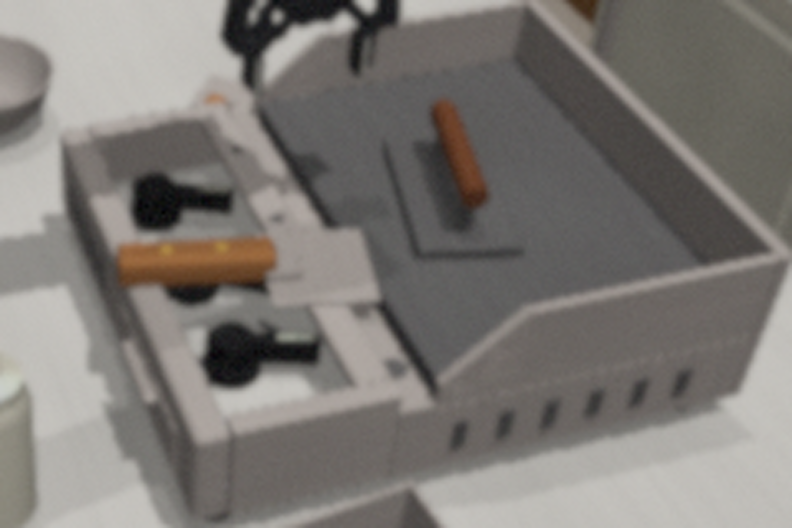

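```bash
cat > h.py <<'E'
import numpy as np, cv2
from rig import *
def K(ci): return 210/np.tan(np.radians(ci['fovy'])/2)
def ray(name,uv,obs=None):
    ci=camera_info(name); f=K(ci)
    d=np.array([(uv[0]-ci['cx'])/f,(uv[1]-ci['cy'])/f,1.])
    if name=='wrist':
        o=obs; T=np.array(ci['T_tool_cam']); R=np.array(o['ee_rot']); p=np.array(o['ee_pos'])
        return R@T[:3,3]+p, R@T[:3,:3]@d
    R=np.array(ci['R']);t=np.array(ci['t']); return -R.T@t, R.T@d
def onz(name,uv,z,obs=None):
    c,d=ray(name,uv,obs); return c+d*(z-c[2])/d[2]
def proj(name,X,obs=None):
    ci=camera_info(name); f=K(ci); X=np.asarray(X,float)
    if name=='wrist':
        T=np.array(ci['T_tool_cam']); R=np.array(obs['ee_rot'])@T[:3,:3]; c=np.array(obs['ee_rot'])@T[:3,3]+obs['ee_pos']; x=R.T@(X-c)
    else: x=np.array(ci['R'])@X+ci['t']
    return np.array([ci['cx']+f*x[0]/x[2],ci['cy']+f*x[1]/x[2]])
def tri(n1,u1,n2,u2,obs=None):
    (a,d),(b,e)=ray(n1,u1,obs),ray(n2,u2,obs)
    d=d/np.linalg.norm(d);e=e/np.linalg.norm(e)
    s=np.linalg.lstsq(np.c_[d,-e],b-a,rcond=None)[0]; p,q=a+s[0]*d,b+s[1]*e
    return (p+q)/2,np.linalg.norm(p-q)
E
python3 - <<'E'
from h import *
o=get_obs(); np.set_printoptions(precision=1,suppress=True)
for u in [(362.4,201.2),(340.6,231.8),(309.4,301.5)]: print('scene dot',onz('scene',u,120))
for u in [(253,93),(250,229)]: print('wrist dot',onz('wrist',u,120,o))
c=lambda x,y:(230+x/3.3,140+y/3.3)
print('press',[onz('scene',c(*p),132) for p in [(425,458),(578,322),(675,403),(522,550)]])
print('rim corner',onz('scene',c(15,440),120), onz('scene',c(330,52),120))
w=[(50,288),(63,252),(216,290),(210,327)]
print('handle wrist z148',[onz('wrist',p,148,o) for p in w])
print('handle scene z148',[onz('scene',c(*p),148) for p in [(147,232),(175,209),(298,320),(268,348)]])
print('blade wrist z124',[onz('wrist',p,124,o) for p in [(220,250),(321,272),(291,357),(200,338)]])
print('blade scene z124',[onz('scene',c(*p),124) for p in [(412,383),(322,465),(238,383),(322,305)]])
print('pan scene z65',[onz('scene',p,65) for p in [(183,284),(281,335),(249,402),(141,344)]])
print('pan side z65',[onz('side',p,65) for p in [(267,328),(365,292),(400,335),(293,382)]])
E
```

```text
scene dot [629.4  85.2 120. ]
scene dot [624.8 -18.9 120. ]
scene dot [ 649. -207.  120.]
wrist dot [628.7  86.9 120. ]
wrist dot [623.6 -18.7 120. ]
press [array([ 716.1, -109.5,  132. ]), array([759.8,  38.8, 132. ]), array([840.9,  15.5, 132. ]), array([ 797.6, -134.2,  132. ])]
rim corner [ 475.1 -237.   120. ] [494.7 168.  120. ]
handle wrist z148 [array([469.4, -57.3, 148. ]), array([485.6, -26.7, 148. ]), array([598.6, -58.8, 148. ]), array([591.7, -92.8, 148. ])]
handle scene z148 [array([471.8, -64.9, 148. ]), array([478.4, -37.9, 148. ]), array([597.4, -71. , 148. ]), array([ 590.8, -100.6,  148. ])]
blade wrist z124 [array([598.7, -35.7, 124. ]), array([683. , -55.9, 124. ]), array([ 658.5, -143.4,  124. ]), array([ 575.8, -122.7,  124. ])]
blade scene z124 [array([682.5, -60.2, 124. ]), array([ 659.6, -146.1,  124. ]), array([ 581.5, -123. ,  124. ]), array([600.6, -38.6, 124. ])]
pan scene z65 [array([ 371.1, -302.6,   65. ]), array([ 626.3, -285.6,   65. ]), array([ 644. , -437.1,   65. ]), array([ 380.9, -461. ,   65. ])]
pan side z65 [array([ 357.1, -320.8,   65. ]), array([ 616.6, -299.7,   65. ]), array([ 633.1, -435.1,   65. ]), array([ 368. , -461.8,   65. ])]
```

Run:
```python
import cv2
i=cv2.imread("pics/wrist0.png"); cv2.imwrite("pics/w0a.png",cv2.resize(i[0:240,20:340],None,fx=2.5,fy=2.5,interpolation=cv2.INTER_CUBIC))
g=cv2.convertScaleAbs(i[0:240,20:340],alpha=3,beta=20); cv2.imwrite("pics/w0b.png",cv2.resize(g,None,fx=2.5,fy=2.5,interpolation=cv2.INTER_CUBIC))
```

```text
(no output)
```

View pics/w0a.png

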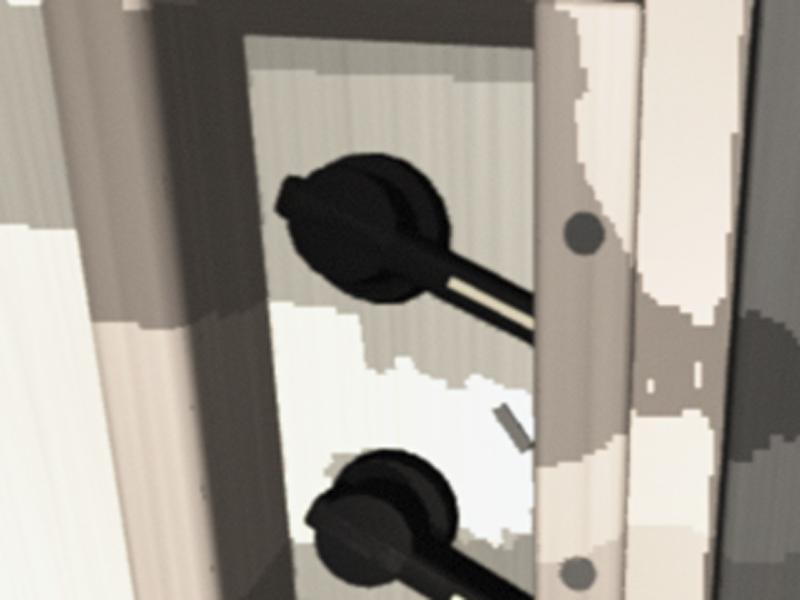

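View pics/w0b.png

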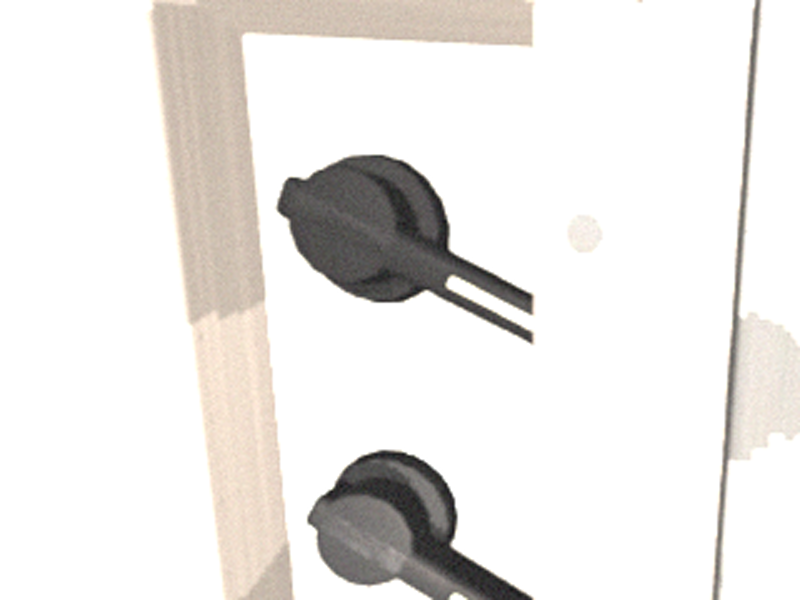

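Run:
```python
from h import *
o=get_obs(); np.set_printoptions(precision=1,suppress=True)
w=lambda x,y,z: onz('wrist',(20+x/2.5,y/2.5),z,o)
print('hubs',w(345,226,98),w(365,540,98))
print('Lline',w(455,282,98),w(535,325,98),'Mline',w(455,597,98))
print('rim inner top',w(152,0,120),w(222,600,120),'rim outer',w(45,0,120),w(135,600,120))
print('well floor front edge',w(245,35,60),w(295,600,60))
print('lip front',w(535,100,120),w(535,600,120),'back',w(642,10,120),w(625,600,120),'plate',w(755,10,120),w(715,600,120))
print('dots',w(584,233,120),w(578,573,120))
print('bar left',w(515,427,60))
```

```text
hubs [552.   89.6  98. ] [547.4 -14.8  98. ]
Lline [585.5  72.7  98. ] [610.7  59.2  98. ] Mline [577.7 -36.5  98. ]
rim inner top [514.  145.9 120. ] [505.7 -28.6 120. ] rim outer [485.1 146.  120. ] [476.7 -28.6 120. ]
well floor front edge [511.6 151.8  60. ] [501.9 -53.5  60. ]
lip front [616.3 121.6 120. ] [610.  -28.5 120. ] back [646.2 143.6 120. ] [640.  -28.4 120. ] plate [676.7 143.6 120. ] [669.9 -28.4 120. ]
dots [629.1  86.7 120. ] [624.6 -18.8 120. ]
bar left [596.   18.5  60. ]
```

Run:
```python
from h import *
o=get_obs(); np.set_printoptions(precision=1,suppress=True)
print('bottle top scene@185',onz('scene',(205,206),185),'side',tri('scene',(205,206),'side',(236,248)))
print('bottle base',onz('scene',(211,243),0),onz('side',(238,292),0))
print('shaker top',onz('scene',(273,137),106),'base',onz('scene',(275,164),0))
print('bowl',onz('scene',(344,122),65),onz('side',(236,163),65))
# right knob from scene crop
c=lambda x,y:(230+x/3.3,140+y/3.3)
print('Rhub scene',onz('scene',c(188,388),98),'side',onz('side',(240+228/3.3,140+345/3.3),98))
print('Rline',onz('scene',c(222,412),98),onz('scene',c(243,440),98),'side',onz('side',(240+275/3.3,140+338/3.3),98),onz('side',(240+310/3.3,140+338/3.3),98))
i=capture('scene');cv2.imwrite('pics/panc.png',cv2.resize(i[270:420,120:300],None,fx=4,fy=4,interpolation=cv2.INTER_CUBIC))
```

```text
bottle top scene@185 [ 345.5 -157.9  185. ] side (array([ 336.1, -149.1,  166.5]), np.float64(0.4428824679276089))
bottle base [ 334.5 -156.2    0. ] [ 330.6 -144.6   -0. ]
shaker top [328.8 154.4 106. ] base [337.5 149.3   0. ]
bowl [452.  340.2  65. ] [460.3 362.7  65. ]
Rhub scene [ 547.8 -132.6   98. ] side [ 535.2 -130.8   98. ]
Rline [ 577.5 -136.1   98. ] [ 600.6 -146.8   98. ] side [ 574.1 -135.7   98. ] [ 600.7 -144.9   98. ]
```

View pics/panc.png

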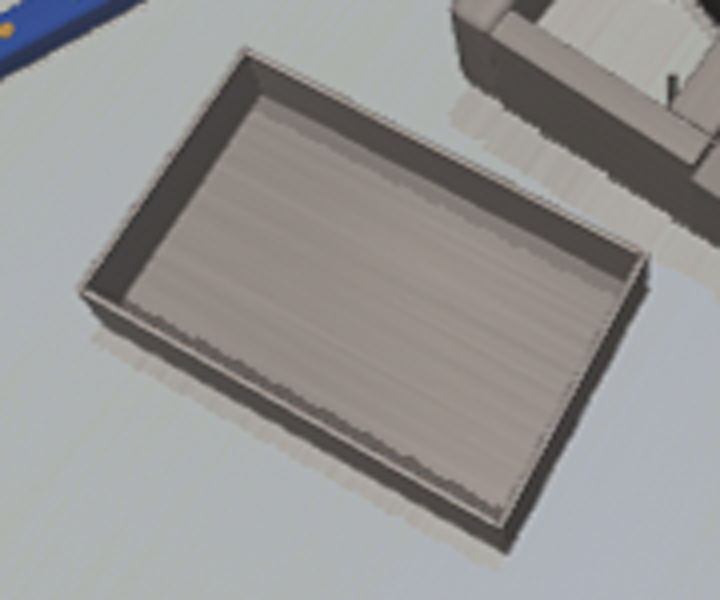

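Run:
```python
from h import *
np.set_printoptions(precision=1,suppress=True)
P=[onz('scene',(120+x/4,270+y/4),65)[:2] for x,y in [(245,48),(650,252),(503,525),(82,290)]]
P=np.array(P);print(P,P.mean(0),[np.linalg.norm(P[i]-P[(i+1)%4]) for i in range(4)])
F=np.array([onz('scene',(120+x/4,270+y/4),5)[:2] for x,y in [(262,97),(617,292)]]);print(F)
d=P[1]-P[0];e=P[2]-P[3];print(np.arctan2(d[1],d[0]),np.arctan2(e[1],e[0]))
```

```text
[[ 364.6 -300.7]
 [ 626.7 -280.1]
 [ 637.6 -439.4]
 [ 377.8 -459. ]] [ 501.7 -369.8] [np.float64(262.97208355458463), np.float64(159.67980461118935), np.float64(260.5504251402912), np.float64(158.83593599757273)]
[[ 367.8 -304.4]
 [ 612.6 -292.3]]
0.0786407828219447 0.07542947332760996
```

Call:
carry_out:
  deltas:
    - [-0.2,-0.2,0,1,-1]
    - [-0.2,-0.2,0,1,-1]
    - [-0.2,-0.2,0,1,-1]
    - [-0.2,-0.2,0,1,-1]
    - [-0.2,-0.2,0,1,-1]
    - [-0.2,-0.2,0,1,-1]
    - [-0.2,-0.2,0,1,-1]
    - [-0.2,0,0,1,-1]
    - [0,0,0,1,-1]
    - [0,0,0,1,-1]

```text
clock: 1.2
ee_pos: [569.6, -70.2, 239.3]
ee_rot: [[-0.868, 0.497, -0.0], [0.497, 0.868, -0.0], [0.0, -0.0, -1.0]]
ft_force: [0.1, -0.2, -0.5]
width: 85.5
```

Call:
carry_out:
  deltas:
    - [0,0,0,0.9,-1]
    - [0,0,0,0.9,-1]
    - [0,0,0,0.6,-1]
    - [0,0,0,0,-1]

```text
clock: 1.6
ee_pos: [569.9, -70.1, 239.1]
ee_rot: [[-0.963, 0.269, -0.0], [0.269, 0.963, 0.0], [0.0, 0.0, -1.0]]
ft_force: [0.1, 0.9, -0.6]
width: 85.2
```

Run:
```python
from h import *
o=get_obs(); i=capture('wrist'); cv2.imwrite('pics/w1.png',i); print(o['ee_pos'],np.degrees(np.arctan2(o['ee_rot'][1,1],o['ee_rot'][0,1])))
hsv=cv2.cvtColor(i,cv2.COLOR_BGR2HSV); m=cv2.inRange(hsv,(3,90,50),(20,255,255)); n,l,s,c=cv2.connectedComponentsWithStats(m)
for k in range(1,n):
    if s[k,4]>300: 
        ct=np.argwhere(l==k)[:,::-1].astype(np.float32); b=cv2.boxPoints(cv2.minAreaRect(ct)); print(s[k],[np.round(onz('wrist',p,148,o)[:2],1) for p in b])
```

```text
[569.85032963 -70.12019296 239.10156353] 74.39448703966343
[ 250   65   46  185 7586] [array([465.9, -60.7]), array([473.6, -33.3]), array([596.1, -65.7]), array([587.1, -98.2])]
```

View pics/w1.png

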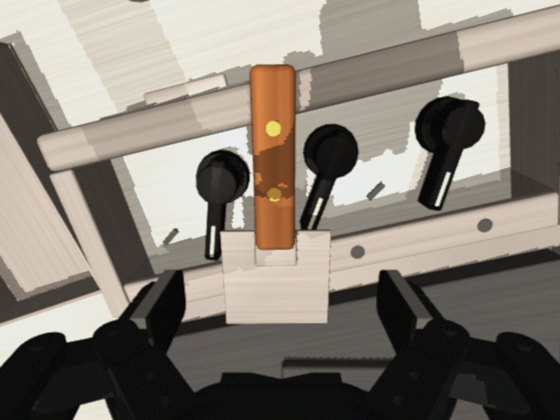

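Call:
carry_out:
  deltas:
    - [-0.03,-0.05,-0.4,0,-1]
    - [-0.03,-0.05,-0.4,0,-1]
    - [0,0,-0.4,0,-1]
    - [0,0,-0.4,0,-1]
    - [0,0,-0.3,0,-1]
    - [0,0,-0.2,0,-1]
    - [0,0,-0.2,0,-1]
    - [0,0,-0.08,0,-1]
    - [0,0,0,0,-1]

```text
clock: 2.55
ee_pos: [566.9, -75.0, 120.0]
ee_rot: [[-0.963, 0.269, -0.0], [0.269, 0.963, 0.0], [0.0, -0.0, -1.0]]
ft_force: [0.3, -0.5, -0.5]
width: 85.6
```

Call:
carry_out:
  deltas:
    - [0,0,0,0,1]
    - [0,0,0,0,1]
    - [0,0,0,0,1]
    - [0,0,0,0,1]
    - [0,0,0,0,1]
    - [0,0,0,0,1]
    - [0,0,0,0,1]

```text
clock: 3.25
ee_pos: [567.4, -75.1, 120.9]
ee_rot: [[-0.963, 0.269, 0.001], [0.269, 0.963, -0.0], [-0.001, 0.0, -1.0]]
ft_force: [-0.9, 0.0, 5.9]
width: 29.2
```

Run:
```python
from h import *
o=get_obs(); i=capture('wrist'); cv2.imwrite('pics/w2.png',i); print(o['ee_pos'],o['width'],o['ft_force'])
```

```text
[567.42721968 -75.06214082 120.87322598] 29.158947403335326 [-0.86770088  0.01985248  5.90577092]
```

View pics/w2.png

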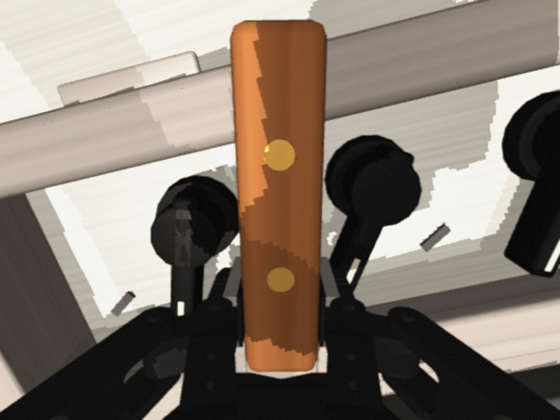

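Call:
carry_out:
  deltas:
    - [0,0,0.1,0,1]
    - [0,0,0.2,0,1]
    - [0,0,0.3,0,1]
    - [0,0,0.4,0,1]
    - [0,0,0.4,0,1]
    - [0,0,0.4,0,1]
    - [0,0,0.3,0,1]
    - [0,0,0.1,0,1]
    - [0,0,0,0,1]

```text
clock: 4.2
ee_pos: [567.4, -75.1, 231.5]
ee_rot: [[-0.963, 0.269, 0.002], [0.269, 0.963, -0.0], [-0.002, 0.0, -1.0]]
ft_force: [0.4, 0.6, -1.5]
width: 29.6
```

Run:
```python
from h import *
o=get_obs(); i=capture('wrist'); cv2.imwrite('pics/w3.png',i); i=capture('side'); cv2.imwrite('pics/s3.png',cv2.resize(i[60:300,200:480],None,fx=2.5,fy=2.5)); print(o['ee_pos'],o['width'],o['ft_force'],o['torque'])
```

```text
[567.36044393 -75.09553626 231.52044167] 29.634863856816292 [ 0.3598863   0.59647091 -1.53632282] [-0.01849157  0.0926376   0.04974776]
```

View pics/w3.png

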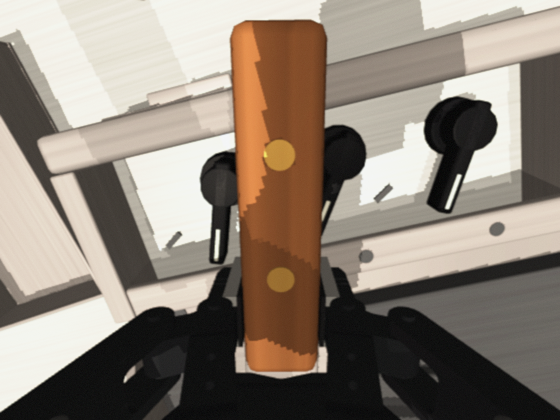

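View pics/s3.png

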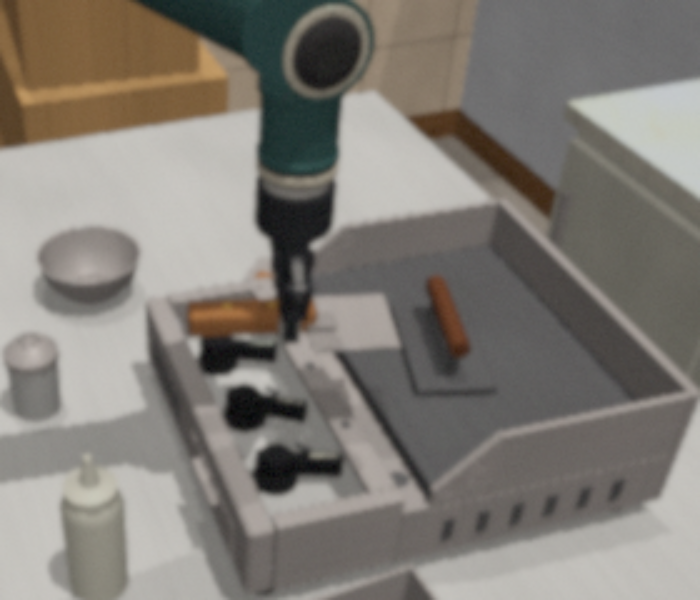

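Call:
carry_out:
  deltas:
    - [0,-0.2,0,0,1]
    - [-0.1,-0.4,0,0.35,1]
    - [-0.15,-0.6,0,0.4,1]
    - [-0.2,-0.6,0,0.4,1]
    - [-0.2,-0.6,0,0.4,1]
    - [-0.2,-0.6,0,0.4,1]
    - [-0.2,-0.6,0,0.4,1]
    - [-0.2,-0.6,0,0.4,1]
    - [-0.1,-0.6,0,0.4,1]
    - [-0.03,-0.5,0,0.2,1]

```text
clock: 5.3
ee_pos: [496.0, -342.9, 229.3]
ee_rot: [[-0.997, -0.077, -0.002], [-0.077, 0.997, 0.0], [0.002, 0.0, -1.0]]
ft_force: [0.4, -0.1, -2.5]
width: 29.0
```

Call:
carry_out:
  deltas:
    - [0,-0.4,0,0,1]
    - [0,-0.2,0,0,1]
    - [0,0,0,0,1]
    - [0,0,0,0,1]

```text
clock: 5.7
ee_pos: [498.5, -368.6, 229.9]
ee_rot: [[-0.997, -0.08, -0.0], [-0.08, 0.997, 0.001], [0.0, 0.001, -1.0]]
ft_force: [1.1, 0.9, -2.1]
width: 29.4
```

Run:
```python
from h import *
o=get_obs(); i=capture('wrist'); cv2.imwrite('pics/w4.png',i); i=capture('scene'); cv2.imwrite('pics/s4.png',cv2.resize(i[180:420,80:360],None,fx=2.5,fy=2.5)); i=capture('side'); cv2.imwrite('pics/t4.png',cv2.resize(i[180:420,180:460],None,fx=2.5,fy=2.5)); print(o['ee_pos'],o['width'],o['ft_force'],np.degrees(np.arctan2(o['ee_rot'][1,1],o['ee_rot'][0,1])))
```

```text
[ 498.45024309 -368.62853295  229.90170882] 29.389359085353302 [ 1.13758794  0.93526778 -2.05522159] 94.56743102616016
```

View pics/w4.png

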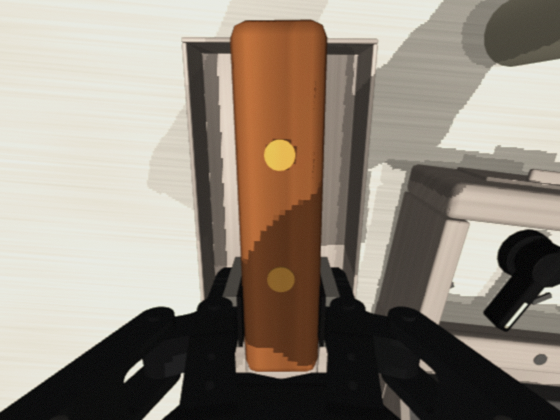

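View pics/s4.png

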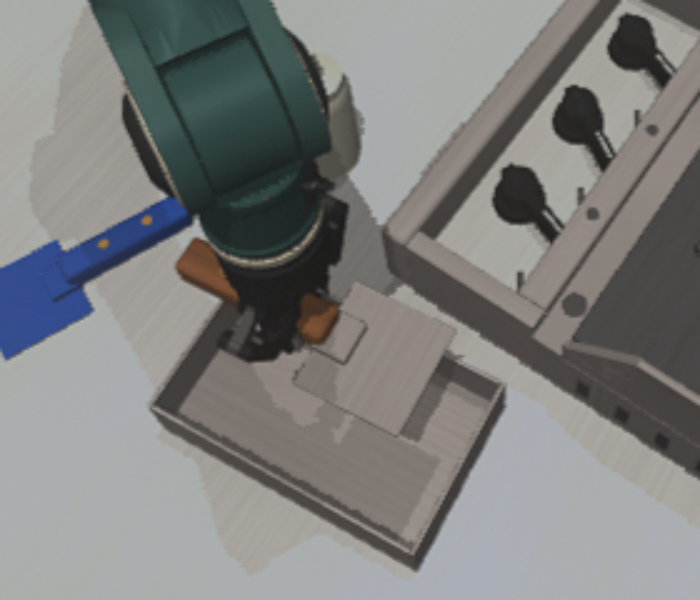

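View pics/t4.png

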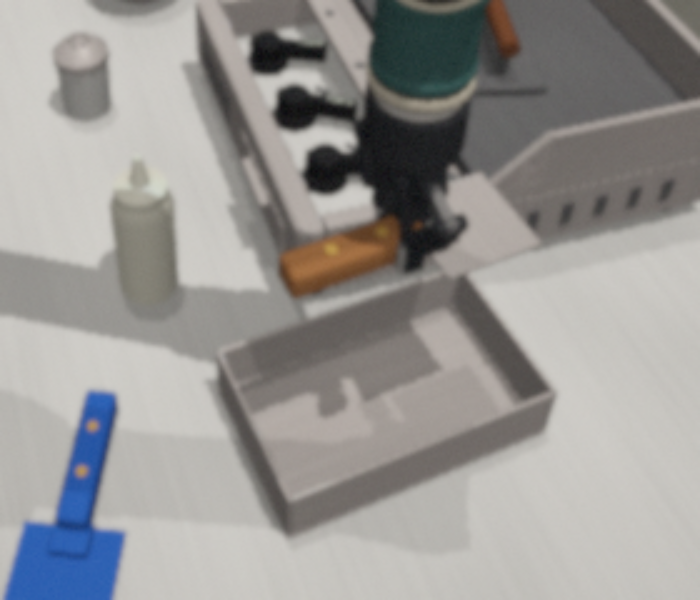

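Run:
```python
from h import *
o=get_obs();print([onz('wrist',p,65,o).round(1) for p in [(182,40),(378,40)]])
```

```text
[array([ 375.9, -459.1,   65. ]), array([ 362.8, -298.2,   65. ])]
```

Call:
carry_out:
  deltas:
    - [0,0,-0.4,0,1]
    - [0,0,-0.6,0,1]
    - [0,0,-0.6,0,1]
    - [0,0,-0.6,0,1]
    - [0,0,-0.6,0,1]
    - [0,0,-0.5,0,1]
    - [0,0,-0.4,0,1]
    - [0,0,-0.3,0,1]
    - [0,0,-0.16,0,1]
    - [0,0,0,0,1]

```text
clock: 6.85
ee_pos: [497.9, -369.4, 21.6]
ee_rot: [[-0.997, -0.079, -0.001], [-0.079, 0.997, 0.001], [0.001, 0.001, -1.0]]
ft_force: [-0.0, 0.1, -2.2]
width: 29.2
```

Call:
carry_out:
  deltas:
    - [0,0,0,0,1]
    - [0,0,-0.04,0,1]
    - [0,0,0,0,1]

```text
clock: 7.15
ee_pos: [498.4, -370.4, 21.0]
ee_rot: [[-0.997, -0.078, 0.001], [-0.078, 0.997, -0.001], [-0.001, -0.001, -1.0]]
ft_force: [-0.2, 0.3, -2.2]
width: 29.5
```

Call:
carry_out:
  deltas:
    - [0,0,-0.06,0,1]
    - [0,0,-0.06,0,1]
    - [0,0,-0.04,0,1]
    - [0,0,0,0,1]

```text
clock: 7.55
ee_pos: [498.0, -370.0, 12.0]
ee_rot: [[-0.997, -0.078, -0.0], [-0.078, 0.997, 0.0], [0.0, 0.0, -1.0]]
ft_force: [-0.5, -0.1, -2.6]
width: 29.2
```

Call:
carry_out:
  deltas:
    - [0,0,-0.04,0,1]
    - [0,0,0,0,1]

```text
clock: 7.75
ee_pos: [498.1, -370.1, 11.8]
ee_rot: [[-0.997, -0.078, -0.0], [-0.078, 0.997, -0.0], [0.0, -0.0, -1.0]]
ft_force: [-3.2, 1.9, 10.1]
width: 29.5
```

Call:
carry_out:
  deltas:
    - [0,0,-0.04,0,1]
    - [0,0,0,0,1]

```text
clock: 7.95
ee_pos: [498.1, -370.1, 11.7]
ee_rot: [[-0.997, -0.078, -0.001], [-0.078, 0.997, -0.0], [0.001, -0.0, -1.0]]
ft_force: [-7.7, 4.9, 23.5]
width: 29.1
```

Call:
carry_out:
  deltas:
    - [0,0,0.06,0,1]
    - [0,0,0,0,0.2]
    - [0,0,0,0,0]
    - [0,0,0,0,-0.2]
    - [0,0,0,0,-0.3]
    - [0,0,0,0,-0.3]
    - [0,0,0,0,-0.3]

```text
clock: 8.65
ee_pos: [498.0, -369.9, 11.1]
ee_rot: [[-0.997, -0.078, -0.0], [-0.078, 0.997, 0.0], [0.0, 0.0, -1.0]]
ft_force: [0.7, -0.1, 0.0]
width: 55.6
```

Call:
carry_out:
  deltas:
    - [0,0,0.2,0,-0.3]
    - [0,0,0.4,0,-0.3]
    - [0,0,0.6,0,-0.3]
    - [0,0,0.8,0,-0.3]
    - [0,0,0.8,0,-0.3]
    - [0,0,0.8,0,-0.3]
    - [0,0,0.6,0,1]
    - [0,0,0.2,0,1]
    - [0,0,0,0,1]

```text
clock: 9.55
ee_pos: [498.6, -370.5, 233.3]
ee_rot: [[-0.997, -0.078, 0.003], [-0.078, 0.997, -0.002], [-0.003, -0.002, -1.0]]
ft_force: [-0.1, -0.2, -0.8]
width: 12.4
```

Run:
```python
from h import *
o=get_obs(); i=capture('wrist'); cv2.imwrite('pics/w5.png',i); print(o['ee_pos'],o['width'],o['ft_force'],np.degrees(np.arctan2(o['ee_rot'][1,1],o['ee_rot'][0,1])))
```

```text
[ 498.62765187 -370.4795603   233.32671345] 12.351889052218365 [-0.07384167 -0.19285559 -0.84277035] 94.4914444285316
```

View pics/w5.png

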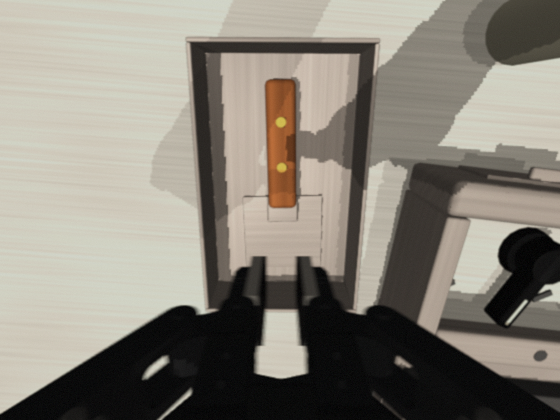

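Call:
carry_out:
  deltas:
    - [0.1,0.3,0,-0.2,1]
    - [0.2,0.6,0,-0.3,1]
    - [0.2,0.6,0,-0.3,1]
    - [0.2,0.6,0,-0.3,1]
    - [0.2,0.6,0,-0.1,1]
    - [0.2,0.6,0,0,1]
    - [0.2,0.6,0,0,1]
    - [0.2,0.6,0,0,1]
    - [0.2,0.5,0,0,1]
    - [0.02,0.31,0,0,1]

```text
clock: 10.6
ee_pos: [583.7, -101.6, 229.0]
ee_rot: [[-0.999, 0.044, -0.003], [0.044, 0.999, 0.002], [0.003, 0.002, -1.0]]
ft_force: [-0.0, -0.3, -0.5]
width: 0.0
```

Call:
carry_out:
  deltas:
    - [0,0,0,0,1]
    - [0,0,0,0,1]

```text
clock: 10.8
ee_pos: [583.1, -105.7, 230.3]
ee_rot: [[-0.999, 0.048, -0.002], [0.048, 0.999, -0.001], [0.002, -0.001, -1.0]]
ft_force: [-0.3, -0.7, 0.2]
width: 0.2
```

Run:
```python
from h import *
o=get_obs(); i=capture('wrist'); cv2.imwrite('pics/w6.png',i); print(o['ee_pos'],o['width'],o['ft_force'],np.degrees(np.arctan2(o['ee_rot'][1,1],o['ee_rot'][0,1])))
g=lambda x,y,z:np.array([564.5+x*.999+y*.045,-36-.045*x+.999*y,z])
for n,p in dict(Raxis=g(-18,-85,98),Maxis=g(-18,20,98),bar=g(29.4,-154.3,60),Ldot=g(60,-85,120),rimc=g(-60,-185,120)).items(): print(n,proj('wrist',p,o).round())
```

```text
[ 583.116513   -105.7243471   230.26770986] 0.20601664437750242 [-0.28063886 -0.66284066  0.23503941] 87.25405239697989
Raxis [260. 156.]
Maxis [390. 155.]
bar [191. 200.]
Ldot [260. 255.]
rimc [116. 101.]
```

View pics/w6.png

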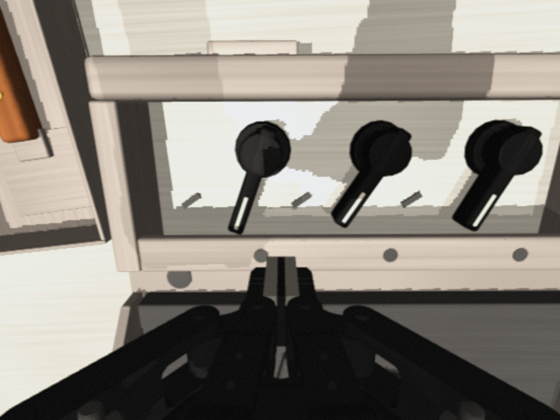

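Call:
carry_out:
  deltas:
    - [0,0.05,-0.4,0,1]
    - [0,0,-0.5,0,1]
    - [0,0,-0.5,0,1]
    - [0,0,-0.4,0,1]
    - [0,0,-0.3,0,1]
    - [0,0,-0.2,0,1]
    - [0,0,-0.2,0,1]
    - [0,0,0,0,1]

```text
clock: 11.65
ee_pos: [583.4, -102.4, 105.3]
ee_rot: [[-0.999, 0.048, -0.002], [0.048, 0.999, 0.0], [0.002, 0.0, -1.0]]
ft_force: [0.9, 0.5, -0.0]
width: 0.4
```

Call:
carry_out:
  deltas:
    - [0,0,-0.2,0,1]
    - [0,0,-0.14,0,1]
    - [0,0,0,0,1]
    - [0,0,0,0,1]

```text
clock: 12.05
ee_pos: [584.0, -102.0, 89.3]
ee_rot: [[-0.999, 0.047, -0.0], [0.047, 0.999, 0.0], [0.0, 0.0, -1.0]]
ft_force: [0.5, -0.0, -0.0]
width: -0.4
```

Run:
```python
from h import *
o=get_obs(); i=capture('wrist'); cv2.imwrite('pics/w7.png',i); print(o['ee_pos'],o['ft_force'])
g=lambda x,y,z:np.array([564.5+x*.999+y*.045,-36-.045*x+.999*y,z])
for n,p in dict(Raxis=g(-18,-85,98),bar=g(29.4,-154.3,60)).items(): print(n,proj('wrist',p,o).round())
```

```text
[ 584.02929785 -101.96308544   89.26146238] [ 0.50382822 -0.03785009 -0.02143979]
Raxis [229. 202.]
bar [118. 266.]
```

View pics/w7.png

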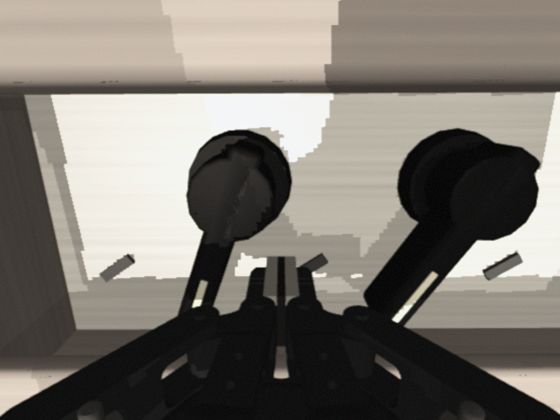

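Call:
carry_out:
  deltas:
    - [0,-0.08,0,0,1]
    - [0,-0.08,0,0,1]
    - [0,-0.08,0,0,1]
    - [0,-0.08,0,0,1]
    - [0,0,0,0,1]

```text
clock: 12.6
ee_pos: [583.9, -118.1, 89.3]
ee_rot: [[-0.999, 0.048, -0.0], [0.048, 0.999, 0.001], [0.0, 0.001, -1.0]]
ft_force: [-0.2, 0.9, 0.1]
width: 0.2
```

Call:
carry_out:
  deltas:
    - [0,-0.08,0,0,1]
    - [0,-0.08,0,0,1]
    - [0,-0.04,0,0,1]
    - [0,0,0,0,1]

```text
clock: 13.0
ee_pos: [584.1, -128.7, 89.3]
ee_rot: [[-0.999, 0.048, 0.0], [0.048, 0.999, -0.0], [-0.0, -0.0, -1.0]]
ft_force: [0.5, 1.5, 0.0]
width: -0.2
```

```bash
cat >> h.py <<'E'
g=lambda x,y,z:np.array([564.5+x*.999+y*.045,-36-.045*x+.999*y,z])
def gang(p,gy):
    a=g(-18,gy,98); d=p[:2]-a[:2]; x=.999*d[0]-.045*d[1]; y=.045*d[0]+.999*d[1]; return np.arctan2(x,-y),np.hypot(x,y)
E
python3 - <<'E'
from h import *
o=get_obs(); i=capture('wrist'); cv2.imwrite('pics/w8.png',i); print(o['ee_pos'],o['ft_force'])
for n,p in dict(Raxis=g(-18,-85,98),bar=g(29.4,-154.3,60)).items(): print(n,proj('wrist',p,o).round())
E
```

```text
[ 584.09387741 -128.72984282   89.2555879 ] [0.46367921 1.47012746 0.01137975]
Raxis [295. 199.]
bar [166. 264.]
```

View pics/w8.png

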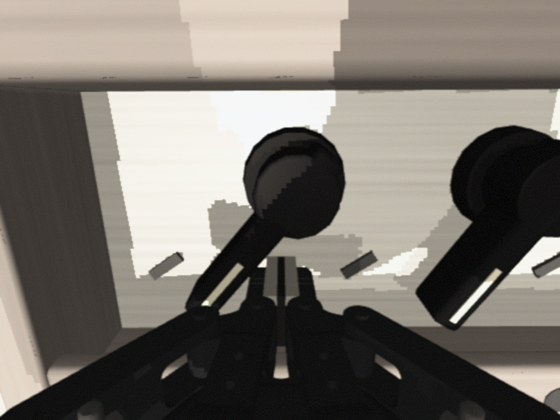

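Run:
```python
from h import *
o=get_obs()
a,b=onz('wrist',(240,265),98,o),onz('wrist',(207,303),98,o)
print(gang(a,-85),gang(b,-85))
```

```text
(np.float64(0.8959694755052472), np.float64(37.12303474788397)) (np.float64(0.8898194817908673), np.float64(61.206806904039304))
```

Call:
carry_out:
  deltas:
    - [0,-0.06,0,0,1]
    - [0,-0.06,0,0,1]
    - [0,-0.06,0,0,1]
    - [0,-0.04,0,0,1]
    - [0,0,0,0,1]

```text
clock: 13.55
ee_pos: [584.1, -139.8, 89.3]
ee_rot: [[-0.999, 0.048, 0.0], [0.048, 0.999, -0.0], [-0.0, -0.0, -1.0]]
ft_force: [1.5, 1.2, -0.1]
width: 0.2
```

Run:
```python
from h import *
o=get_obs(); i=capture('wrist'); cv2.imwrite('pics/w9.png',i); print(o['ee_pos'],o['ft_force'])
for n,p in dict(Raxis=g(-18,-85,98),bar=g(29.4,-154.3,60)).items(): print(n,proj('wrist',p,o).round())
```

```text
[ 584.09169846 -139.83798351   89.34188402] [ 1.45022126  1.24287008 -0.11114128]
Raxis [323. 198.]
bar [186. 263.]
```

View pics/w9.png

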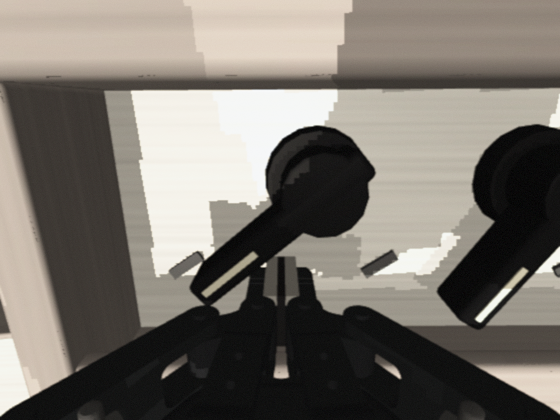

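Run:
```python
from h import *
o=get_obs()
print([gang(onz('wrist',p,98,o),-85) for p in [(254,255),(208,298)]])
```

```text
[(np.float64(0.721415265871069), np.float64(37.576332502245926)), (np.float64(0.7481956754058245), np.float64(66.90770811737748))]
```

Call:
carry_out:
  deltas:
    - [0,-0.06,0,0,1]
    - [0,-0.06,0,0,1]
    - [0,-0.06,0,0,1]
    - [0,0,0,0,1]
    - [0,0,0,0,1]

```text
clock: 14.1
ee_pos: [584.0, -148.8, 89.3]
ee_rot: [[-0.999, 0.048, 0.0], [0.048, 0.999, -0.001], [-0.0, -0.001, -1.0]]
ft_force: [1.0, -0.5, 0.1]
width: 0.3
```

Run:
```python
from h import *
o=get_obs(); i=capture('wrist'); cv2.imwrite('pics/w10.png',i); print(o['ee_pos'],o['ft_force'])
hsv=i[200:310,150:330].min(2)
```

```text
[ 584.0117263  -148.76463284   89.31300479] [ 1.00023963 -0.54511259  0.07708318]
```

View pics/w10.png

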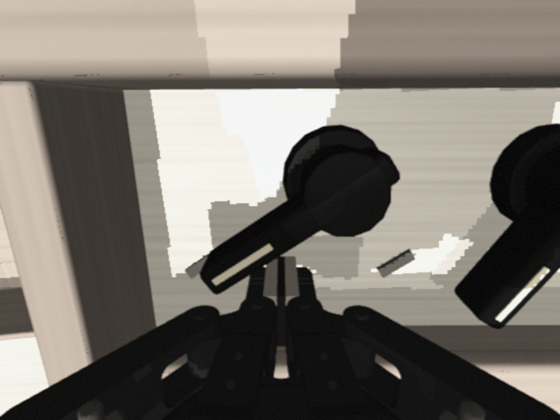

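Run:
```python
from h import *
o=get_obs()
print([gang(onz('wrist',p,98,o),-85) for p in [(270,247),(214,284)]],proj('wrist',g(-18,-85,98),o))
```

```text
[(np.float64(0.6151907234346649), np.float64(37.178612990722975)), (np.float64(0.6160675975415246), np.float64(67.24932339312822))] [345.50398861 197.32175979]
```

Call:
carry_out:
  deltas:
    - [0,0.1,0,0,1]
    - [0,0,0.3,0,1]
    - [0,0,0.5,0,1]
    - [0,0,0.6,0,1]
    - [0,0.3,0.6,0,1]
    - [0,0.6,0.5,0,1]
    - [0.06,0.6,0,0,1]
    - [0.06,0.6,0,0,1]
    - [0.06,0.6,0,0,1]
    - [0,0.6,0,0,1]

```text
clock: 15.15
ee_pos: [593.2, 23.2, 215.7]
ee_rot: [[-0.999, 0.047, 0.001], [0.047, 0.999, -0.0], [-0.001, -0.0, -1.0]]
ft_force: [0.5, -0.3, 0.3]
width: 0.4
```

Call:
carry_out:
  deltas:
    - [0,0.6,0,0,1]
    - [0,0.6,0,0,1]
    - [0,0.4,0,0,1]
    - [0,0.18,0,0,1]
    - [0,0,0,0,1]
    - [0,0,0,0,1]

```text
clock: 15.75
ee_pos: [593.2, 109.5, 214.6]
ee_rot: [[-0.999, 0.048, 0.0], [0.048, 0.999, -0.001], [-0.0, -0.001, -1.0]]
ft_force: [1.2, 0.2, -0.2]
width: 0.0
```

Run:
```python
from h import *
o=get_obs(); i=capture('wrist'); cv2.imwrite('pics/w11.png',i); print(o['ee_pos'],o['ft_force'])
print(proj('wrist',g(-18,125,98),o),proj('wrist',g(-18,20,98),o),proj('wrist',g(-18,-85,98),o))
```

```text
[593.1537527  109.51531656 214.59991183] [ 1.21415304  0.24976115 -0.21614163]
[251.44332977 157.83605453] [114.16536828 158.18067535] [-22.81771353 158.5245559 ]
```

View pics/w11.png

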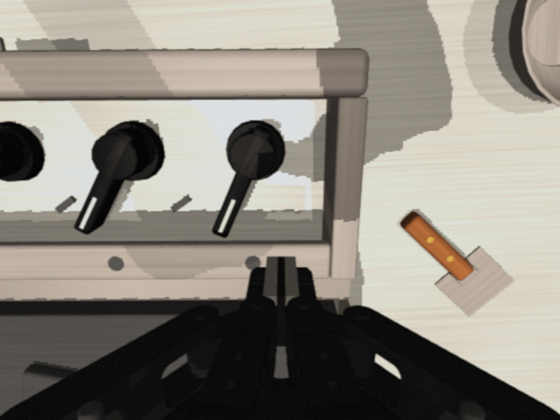

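Call:
carry_out:
  deltas:
    - [0,-0.1,-0.4,0,1]
    - [0,0,-0.5,0,1]
    - [0,0,-0.5,0,1]
    - [0,0,-0.4,0,1]
    - [0,0,-0.2,0,1]
    - [0,0,0,0,1]

```text
clock: 16.4
ee_pos: [592.3, 104.5, 113.0]
ee_rot: [[-0.999, 0.049, -0.003], [0.049, 0.999, -0.001], [0.003, -0.001, -1.0]]
ft_force: [-0.4, -0.2, 0.6]
width: 0.0
```

Call:
carry_out:
  deltas:
    - [0,0,-0.2,0,1]
    - [0,0,-0.2,0,1]
    - [0,0,0,0,1]

```text
clock: 16.7
ee_pos: [592.3, 105.6, 93.2]
ee_rot: [[-0.999, 0.047, -0.002], [0.047, 0.999, -0.0], [0.002, -0.001, -1.0]]
ft_force: [0.4, -0.4, -0.6]
width: -0.0
```

Call:
carry_out:
  deltas:
    - [0,0,-0.12,0,1]
    - [0,0,0,0,1]

```text
clock: 16.9
ee_pos: [592.7, 105.9, 87.8]
ee_rot: [[-0.999, 0.047, -0.001], [0.047, 0.999, -0.0], [0.001, -0.0, -1.0]]
ft_force: [-0.8, 0.8, -0.2]
width: -0.0
```

Run:
```python
from h import *
o=get_obs(); i=capture('wrist'); cv2.imwrite('pics/w12.png',i); print(o['ee_pos'],o['ft_force'])
```

```text
[592.72082914 105.9432109   87.82497141] [-0.80298638  0.79722127 -0.17480052]
```

View pics/w12.png

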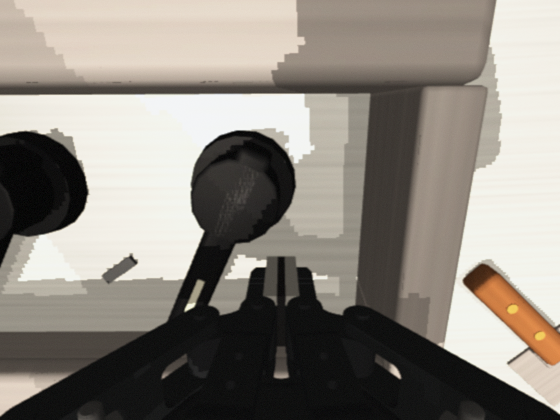

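Call:
carry_out:
  deltas:
    - [0,-0.1,0,0,1]
    - [0,-0.1,0,0,1]
    - [0,-0.1,0,0,1]
    - [0,-0.1,0,0,1]
    - [0,-0.1,0,0,1]
    - [0,-0.1,0,0,1]
    - [0,-0.1,0,0,1]
    - [0,-0.1,0,0,1]
    - [0,-0.1,0,0,1]
    - [0,0,0,0,1]

```text
clock: 17.95
ee_pos: [593.2, 59.3, 88.3]
ee_rot: [[-0.999, 0.049, 0.0], [0.049, 0.999, -0.001], [-0.0, -0.001, -1.0]]
ft_force: [1.0, 0.7, 0.0]
width: 0.1
```

Call:
carry_out:
  deltas:
    - [-0.08,0,0,0,1]
    - [-0.08,0,0,0,1]
    - [-0.08,0,0,0,1]
    - [-0.08,0,0,0,1]
    - [-0.08,0,0,0,1]
    - [0,0,0,0,1]

```text
clock: 18.55
ee_pos: [572.3, 60.7, 88.4]
ee_rot: [[-0.999, 0.047, -0.001], [0.047, 0.999, -0.0], [0.001, -0.0, -1.0]]
ft_force: [2.6, -0.9, -0.1]
width: -0.3
```

Run:
```python
from h import *
o=get_obs(); i=capture('wrist'); cv2.imwrite('pics/w13.png',i); print(o['ee_pos'],o['ft_force'])
print(proj('wrist',g(-18,125,98),o))
```

```text
[572.28732556  60.66789201  88.37938029] [ 2.57760442 -0.86598699 -0.10067258]
[346.24895708 246.99610051]
```

View pics/w13.png

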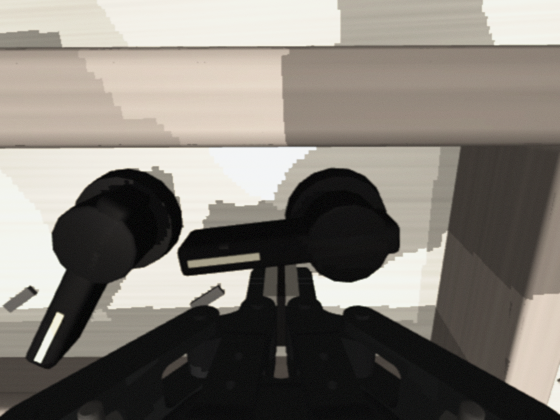

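Call:
carry_out:
  deltas:
    - [-0.06,0,0,0,1]
    - [-0.06,0,0,0,1]
    - [-0.04,0,0,0,1]
    - [0,0,0,0,1]

```text
clock: 19.0
ee_pos: [568.1, 60.5, 88.5]
ee_rot: [[-0.999, 0.048, 0.007], [0.048, 0.999, 0.001], [-0.007, 0.001, -1.0]]
ft_force: [12.2, -1.7, -5.4]
width: 0.2
```

Call:
carry_out:
  deltas:
    - [-0.03,0,0,0,1]
    - [-0.03,0,0,0,1]
    - [0,0,0,0,1]

```text
clock: 19.3
ee_pos: [568.0, 60.5, 88.8]
ee_rot: [[-0.999, 0.048, 0.013], [0.048, 0.999, 0.002], [-0.013, 0.003, -1.0]]
ft_force: [19.3, -3.1, -13.1]
width: 0.1
```

Run:
```python
from h import *
o=get_obs(); i=capture('wrist'); cv2.imwrite('pics/w14.png',i); print(o['ee_pos'],o['ft_force'])
print(proj('wrist',g(-18,125,98),o))
i=capture('side'); cv2.imwrite('pics/t14.png',cv2.resize(i[120:320,230:480],None,fx=3,fy=3))
```

```text
[567.97615732  60.49433396  88.79043443] [ 19.31447953  -3.12674341 -13.06755019]
[346.4242255  256.36050324]
```

View pics/w14.png

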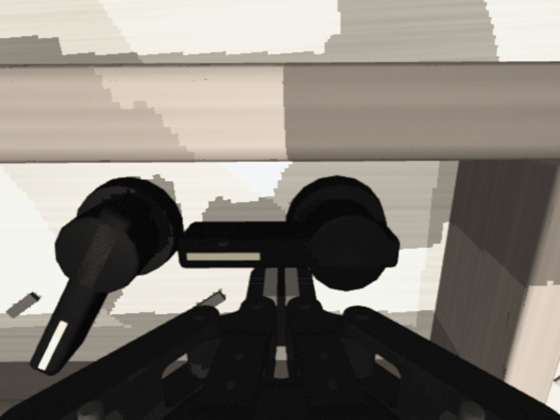

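View pics/t14.png

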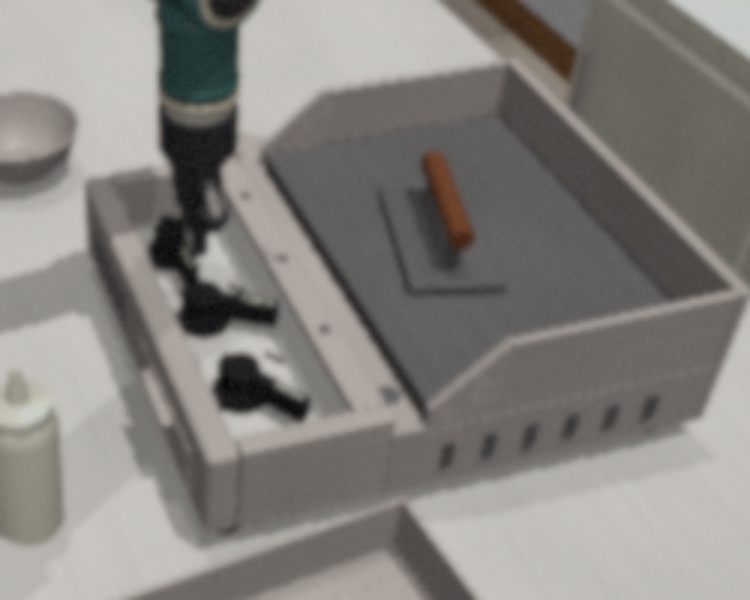

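Call:
carry_out:
  deltas:
    - [0.15,0,0,0,1]
    - [0.15,0,0,0,1]
    - [0,0,0.4,0,1]
    - [0,0,0.6,0,1]
    - [0,0,0.8,0,1]
    - [0,-0.4,0.8,0,1]
    - [0,-0.6,0.6,0,1]
    - [0,-0.6,0,0,1]
    - [0,-0.4,0,0,1]
    - [0,0,0,0,1]

```text
clock: 20.4
ee_pos: [575.8, -42.2, 247.8]
ee_rot: [[-0.999, 0.052, -0.003], [0.052, 0.999, -0.001], [0.003, -0.001, -1.0]]
ft_force: [0.6, 0.2, -0.2]
width: -0.1
```

Call:
carry_out:
  deltas:
    - [0,0,0,0,1]
    - [0,0,0,0,1]

```text
clock: 20.6
ee_pos: [576.5, -36.9, 247.8]
ee_rot: [[-0.999, 0.045, -0.001], [0.045, 0.999, 0.001], [0.002, 0.001, -1.0]]
ft_force: [-0.3, 1.0, 0.1]
width: -0.1
```

Run:
```python
from h import *
o=get_obs(); i=capture('wrist'); cv2.imwrite('pics/w15.png',i); print(o['ee_pos'],o['ft_force'])
for y in (125,20,-85): print(proj('wrist',g(-18,y,98),o))
v=cv2.resize(i[60:280,:],None,fx=1.42,fy=1.42); 
m=(i.min(2)>120).astype(np.uint8)
i=capture('scene'); cv2.imwrite('pics/s15.png',cv2.resize(i[120:410,120:460],None,fx=2,fy=2))
```

```text
[576.50357703 -36.87171342 247.80298417] [-0.32636717  1.02019929  0.11665852]
[423.86024468 164.21198248]
[303.11743598 164.10279814]
[182.3055624  163.99355135]
```

View pics/w15.png

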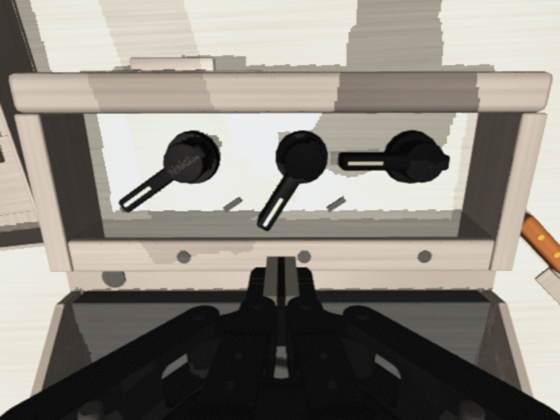

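View pics/s15.png

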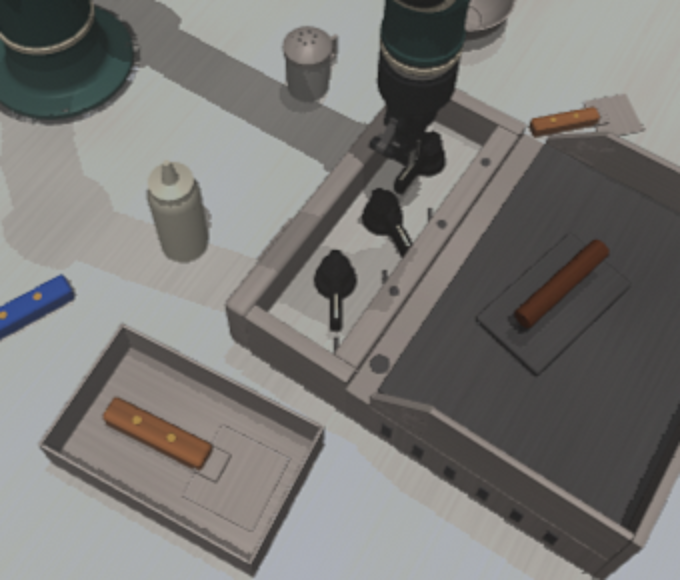

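Run:
```python
from h import *
o=get_obs(); i=cv2.imread('pics/w15.png')
v=cv2.resize(i[100:250,90:470],None,fx=2.1,fy=2.1,interpolation=cv2.INTER_CUBIC); cv2.imwrite('pics/w15c.png',v)
print('R',[gang(onz('wrist',p,98,o),-85) for p in [(151,188),(126,207)]],'M',[gang(onz('wrist',p,98,o),20) for p in [(281,203),(266,226)]],'L',[gang(onz('wrist',p,98,o),125) for p in [(383,162),(345,162)]])
```

```text
R [(np.float64(0.6279617238999616), np.float64(37.22630098880609)), (np.float64(0.6249639294534637), np.float64(67.56244426778652))] M [(np.float64(1.0692082077444074), np.float64(40.63026356178922)), (np.float64(1.0468287096645543), np.float64(66.61743867881427))] L [(np.float64(-0.04113554472021425), np.float64(36.05878824582565)), (np.float64(-0.021006404272099998), np.float64(69.0351948730068))]
```

View pics/w15c.png

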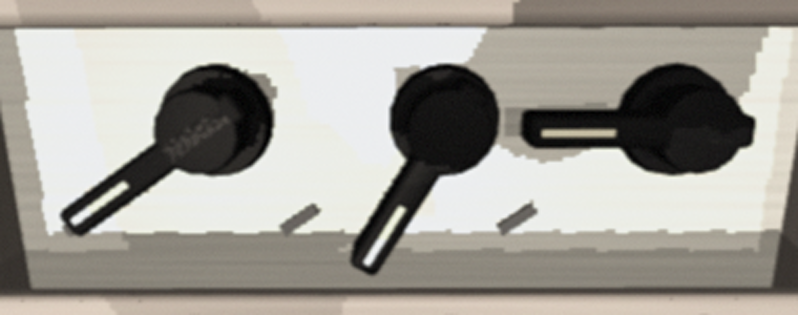

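Run:
```python
from h import *
o=dict(ee_pos=np.array([583.117,-105.724,230.268]),ee_rot=np.array([[-.999,.048,-.002],[.048,.999,-.001],[.002,-.001,-1.]]))
print([gang(onz('wrist',p,98,o),20) for p in [(362,197),(345,223)]])
i=cv2.imread('pics/w6.png');cv2.imwrite('pics/w6c.png',cv2.resize(i[100:250,200:560],None,fx=2.2,fy=2.2,interpolation=cv2.INTER_CUBIC))
```

```text
[(np.float64(1.050040841408322), np.float64(40.00486464415969)), (np.float64(1.0534635587586885), np.float64(66.54462749694942))]
```

View pics/w6c.png

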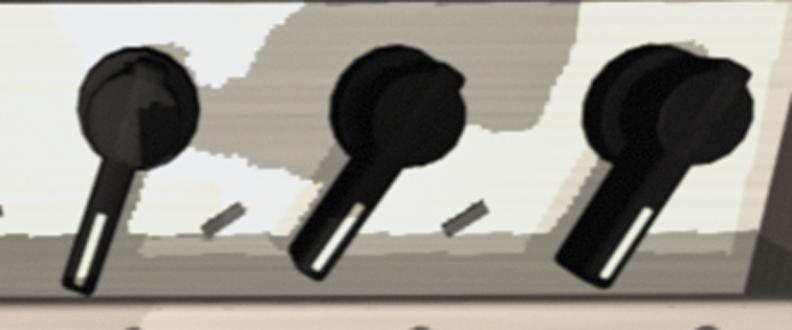

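```bash
python3 -c "
from rig import *
print(hand_in())"
```

```text
the job is handed in; nothing more can be done
None
```

I finished all three parts of the job and handed it in at about 20.7 s on the robot's clock, well under the 58 s limit. `hand_in` gives no verdict, so what follows is from my own last measurements.

- **Scraper:** I took the larger wooden one lying across the well and left the blue one and the smaller wooden one alone. I lowered it until it touched the pan floor, then released it. It lies flat and centred in the pan, with its centre within about 5 mm of the pan's centre.
- **Left burner:** I pushed it to its stop, where the force rose to about 19 N with the pointer along the well. The last picture reads between -0.02 and -0.04 rad, which is off within the measuring error.
- **Right burner:** I turned it down in small steps without going below its final setting. It read 0.616 rad while I was pushing and about 0.626 rad in the last picture, against a target of 0.6 ± 0.12.
- **Middle burner:** It read 1.05 rad both before I turned the knobs and at the end. My first rough reading was 0.99 rad, but that came from a single point near the hub, so I trust the later ones.
- **Other objects:** In the last scene picture the bottle, shaker and press look undisturbed. The bowl is only partly in view there, and nothing came near it. I did not measure their positions again. The arm ended clear of everything, with no contact force.

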